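# Index the welding positioner and set its brake

## Task

A ferrule stands on the turntable of the bench welding positioner. Without gripping anything, push one of the turntable's arms round with a fingertip until its arrow points straight at the tooth of the fixed index post, and only then push the brake lever towards the robot as far as it goes. The turntable must stay on the index while the brake is set, the ferrule must ride round where it stands, and the gas nozzle, the bolt and the roll of tape must be left alone.

Things in the scene. Friction and masses are not known exactly. Their poses are not given: they have to be found in the camera images.
- positioner: The fixed cast base of the positioner, painted grey: a plate 150 mm (x) by 320 mm (y, from +75 to -245 mm), 12 mm thick, with a round pedestal at its origin, which lies on the turntable's upright axis at bench height; z is up. Its place varies, turned up to 15 degrees; the brake lever is at its -y end, the robot's right.
- turntable (a joint): Angle of the turntable, rad, anticlockwise from above; at 0 the arrow points along the base's +x. Turns both ways, at least a full turn from 0; drags with 0.2 N m of friction (2.5 N at 85 mm) and stays where left. Steel face plate 110 mm across, top 75 mm above the bench. Four level arms 90 degrees apart, mid-height 67 mm: the arrow and three plain spokes.
- pointer_tip (a point): The point of the arrow, 120 mm from the axis, 67 mm above the bench. The arrow is a 12 mm square bar with a conical steel head 28 mm wide, from 90 to 120 mm from the axis.
- index_arm: The index arm, dark steel, fixed in the run, clamped round the pedestal under the turntable: a flat bar 22 mm wide (top at 32 mm) along its +x, ending in an upright post 22 mm wide, 142 to 156 mm from the axis, 78 mm high, with a small cone-shaped tooth that points at the axis. Origin on the turntable's axis at bench height. Its bearing differs each time.
- index_tip (a point): The tip of the tooth, 130 mm from the axis, 67 mm above the bench. When the arrow points straight at it, the gap between the two tips is 10 mm.
- brake (a joint): Angle of the brake lever, rad: 0 = off, lever at its far stop, 15 degrees to the base's +x side of its -y direction; 1.047 (60 degrees) = on, at the stop on the robot's side; grows clockwise from above. It starts near off. Moves with about 0.15 N m of friction (2 N at 75 mm) and stays where left.
- brake_pivot (a point): Point on the brake lever's upright pivot axis, 50 mm above the bench, 200 mm from the turntable's axis on the base's -y side.
- brake_ball (a point): Centre of the black ball, 28 mm across, at the end of the brake lever, 100 mm from the pivot, 50 mm above the bench. The lever is a level steel bar 14 mm wide and 10 mm high, mid-height 50 mm, bare from 16 to 86 mm from the pivot. It points to the base's -y side, away from the turntable.
- ferrule: A loose steel clamp ferrule, 46 mm across its flange and 30 mm high, standing on its tube end on the middle of the turntable; not held. Origin at the centre of its underside, 75 mm above the bench.
- nozzle: A loose brass gas nozzle, 26 mm across and 56 mm high, standing on the base plate between turntable and brake lever, on the far side, about 157 mm from the axis. Origin at the centre of its underside.
- bolt: A loose hex bolt, 22 mm across and 68 mm high, standing on its head on the bench in front of the base, about 160 mm from the axis. Origin at the centre of its underside.
- tape_roll: A loose roll of masking tape, 100 mm across and 24 mm high, lying on the bench to the left. Origin at the centre of its underside.
- spoke_ball (a point): Centre of the black ball (24 mm across) on the plain spoke opposite the arrow, 110 mm from the axis, 67 mm above the bench. The three plain spokes are alike: round, 12 mm thick, bare from 55 to 98 mm from the axis. Under the arms it is clear down to 32 mm above the bench over the index arm, elsewhere to 20 mm or less beyond 50 mm from the axis.
Mind the look-alikes: they are no part of the job. Leave any green or pink look-alike of the ferrule alone.

How it is judged:
By the outcome, as a careful person would: the job done as asked, in the order asked, and still so for the second after the job is handed in, with the robot touching nothing.
It also fails if it takes over 61 s, if anything falls off the work surface, if the arm or the gripper's body presses on something with over 40 N, if the wrist force passes 120 N, or if a joint passes its speed limit or range.

## Robot

A 6-joint arm with a two-finger parallel gripper is mounted at the origin on a cart in front of the work surface, level with it; the furniture and walls round the work are solid. World frame = base frame: x ahead of the robot, y to its left, z up, the work surface at z = 0. Lengths are in m, angles in rad, forces in N, time in s.
With the tool pointing down it reaches from about 0.275 to 0.875 m from the base axis. Payload 12.5 kg.
Tool frame: the origin (TCP) lies on the centre line of the jaws, within the pads' length; the fingertips stand r.finger_overhang ahead of it and the grasp point (between the pads) lies 3 mm ahead of it (r.finger_overhang is the distance from the TCP to the fingertips, in m); z points along the fingers, y is the direction in which the jaws open and shut (so a half turn about z gives the same grasp; the last joint's range is limited). The gripper opens to 85 mm and grips with 20 to 120 N. Pads are 22 mm wide; open, the fingers measure 114 mm over their backs; the gripper's body (76 mm by 85 mm) begins 54 mm behind the grasp point. The pads swing forward as they close: fully open they stand 13 mm farther back than shut.
Start: joints at [1.161, 0.351, 1.652, -0, 1.139, -0.085], TCP at [0.175, 0.521, 0.253] pointing down, gripper open.
Joint ranges: [-2.75, 2.75], [-0.79, 2.1], [0.01, 2.65], [-1.57, 4.71], [0.07, 3.14], [-2.87, 2.87]. Speed limits (rad/s): [2.22, 2.22, 2.79, 3.14, 3.14, 3.14].

## Interface

Orientations are given as a unit quaternion [x, y, z, w].
In Python, from cell import r, optics gives the robot as it stands. The module is installed in compiled form; this text tells all that it offers. Calls block until the motion is done:
- r.move_to(position, orientation): joint-space move of the TCP to a pose.
- r.move_linear(position, rot=None, vel=0.15): straight line of the TCP; rot=None keeps the orientation; vel is the mean speed in m/s.
- r.set_joints(angles): joint-space move.
- r.set_gripper(opening, squeeze=None): opening from 0.0 (shut) to 1.0 (fully open); squeeze is the grip in N (None keeps the last); returns when the fingers have stopped.
- r.sleep(seconds).
- r.inverse_kinematics(position, orientation): joint angles nearest the present ones, or None.
- optics.get_image(name): name is "side" or "top" or "wrist"; returns a dict with "pixels" (384x512x3 uint8, red, green, blue), "depth" (384x512 float32, m along the optical axis (not along the pixel's ray), 0 where there is no reading), "fx", "fy", "cx", "cy" (pixels), "camera_from_world" (4x4, takes a point from world to camera coordinates); the wrist camera has in their place "mount" (4x4, takes a point from camera to tool coordinates, whose origin is the TCP and whose axes are the flange's). Camera axes: x right, y down, z forward; pixel columns grow to the right and rows downward; lengths in m; the calibration is good to about 2 mm. The wrist camera is an equidistant fisheye: a pixel r from the principal point sees the ray r / f radians off the axis. A picture is of the moment at which its call begins: read the wrist's pose just before it.
A pose or a line that the arm cannot do raises r.PlanningError and nothing moves.
- r.hand_in(): hands the job in, once; it reports no verdict.
Readings, each from a call of its own:
- r.current_t(): time.
- r.current_q(): joint angles.
- r.current_qvel(): joint speeds.
- r.current_effort(): joint torques, N m.
- r.current_tool_pos(): TCP position.
- r.current_ee_rot(): TCP orientation.
- r.current_contact_force(): force on the tool from outside, world axes, zero at the start.
- r.current_torque(): the same for the moment, N m.
- r.current_opening(): opening from 0.0 (shut) to 1.0 (fully open).
Only numpy, scipy, OpenCV 4.12 (cv2) and the standard library are available. Lean on these libraries where they do the work, as an engineer would, in place of code of your own. Each camera call takes 0.05 s, during which the arm holds its last target.

## Working session

There is one attempt and no reset: what is moved stays moved. The work goes in short steps, each a Python script; the robot and the scene stay as the last script left them, time stands still between calls to the robot, and variables do not carry over. Pictures are saved under pics/ and viewed, and the job is handed in when it is done.

```bash
mkdir -p pics; ls
python3 - <<'E'
from cell import r, optics
import cv2, numpy as np
print(r.current_t(), r.current_tool_pos(), r.current_ee_rot(), r.finger_overhang, r.current_opening())
for n in ["side","top","wrist"]:
    d=optics.get_image(n); np.savez(f"{n}0.npz",**d)
    cv2.imwrite(f"pics/{n}0.png",cv2.resize(d["pixels"][:,:,::-1],None,fx=1.5,fy=1.5))
    print(n,[ (k,d[k]) for k in d if k not in("pixels","depth")])
print(r.current_t())
E
```

```text
pics
0.0 [0.17536427 0.52096717 0.25275769] [ 1.61695698e-01  9.86840485e-01 -5.78274702e-04 -1.54204775e-04] 0.022 1.0026295834103365
side [('fx', 463.04371002291464), ('fy', 463.04371002291464), ('cx', 253.09169714905096), ('cy', 188.76424199316435), ('camera_from_world', array([[ 0.97081682, -0.2397496 , -0.00590184, -0.4636562 ],
       [-0.16612233, -0.65452185, -0.73756662,  0.1617448 ],
       [ 0.17296842,  0.71702251, -0.67524858,  1.18986557],
       [ 0.        ,  0.        ,  0.        ,  1.        ]]))]
top [('fx', 391.424714014665), ('fy', 391.424714014665), ('cx', 254.14499286337002), ('cy', 190.7248918248512), ('camera_from_world', array([[-0.01285453, -0.99991638,  0.00141502,  0.0806548 ],
       [-0.98980338,  0.01252373, -0.14188879,  0.49761923],
       [ 0.14185921, -0.00322451, -0.98988159,  1.20061045],
       [ 0.        ,  0.        ,  0.        ,  1.        ]]))]
wrist [('fx', 297.3186396354542), ('fy', 297.3186396354542), ('cx', 250.43494640042456), ('cy', 189.77410771915115), ('mount', array([[ 4.61654866e-04, -9.58431030e-01, -2.85323936e-01,
         7.35410934e-02],
       [ 9.99999396e-01,  7.27092559e-04, -8.24373467e-04,
        -5.63853941e-05],
       [ 9.97562021e-04, -2.85323383e-01,  9.58430786e-01,
        -1.21096390e-01],
       [ 0.00000000e+00,  0.00000000e+00,  0.00000000e+00,
         1.00000000e+00]]))]
0.15
```

View pics/top0.png

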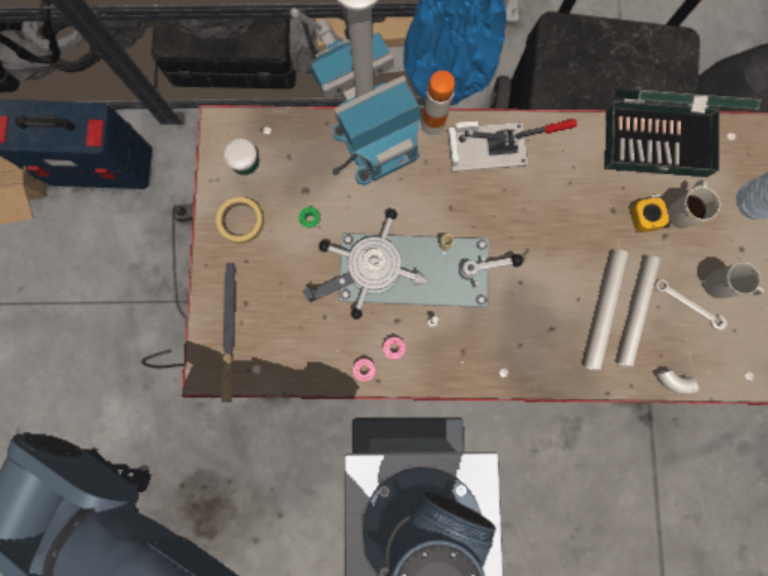

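View pics/side0.png

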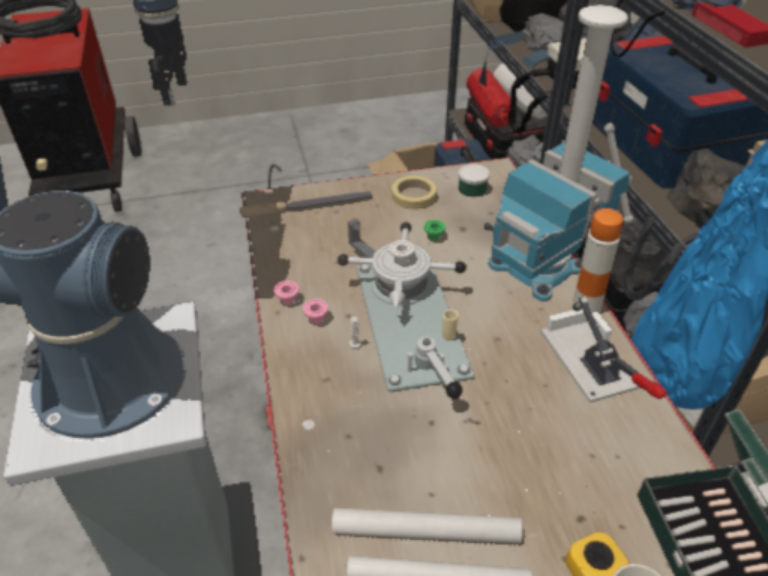

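Run:
```python
import numpy as np,cv2
d=np.load("top0.npz"); p=d["pixels"]
c=p[100:280,130:400,::-1]
cv2.imwrite("pics/top0c.png",cv2.resize(c,None,fx=2.96,fy=2.96,interpolation=cv2.INTER_CUBIC))
```

```text
(no output)
```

View pics/top0c.png

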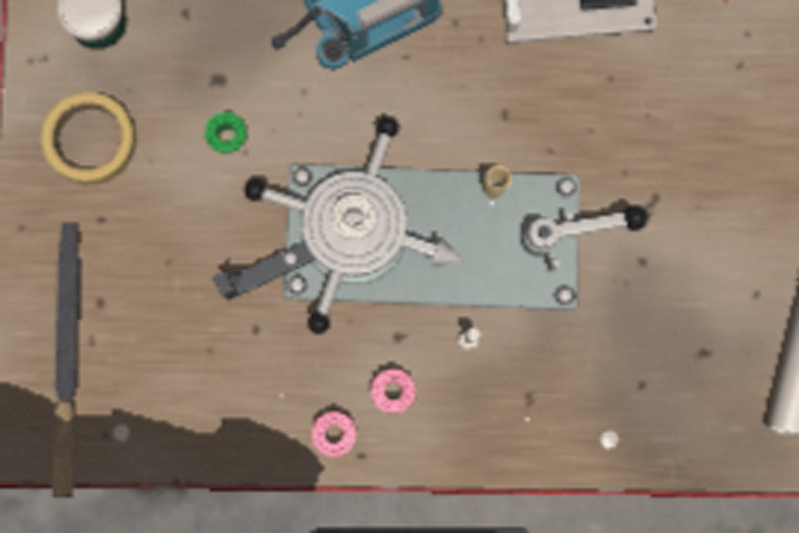

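The top crop (×2.96, offset 130,100) shows spoke balls at (387,126), (256,188) and (319,322), the arrow tip at (460,258) and the disc at (354,220). The index post is at (225,285) at lower left. The brake pivot is at (542,233) with its ball at (636,217), the nozzle at (496,180), the bolt at (469,335) and the tape at (88,137).

Ferrule candidates: one on the turntable at (354,216), one green at (226,131), and pink ones at (393,390) and (334,433). The steel one on the turntable is the real one, and the coloured ones are the look-alikes. The index post to aim for is the dark arm clamped under the turntable. The dark bar at (67,310) is only a file.

```bash
cat > h.py <<'E'
import numpy as np, cv2
from scipy.spatial.transform import Rotation as R
def ray_world(d,u,v,T_wt=None):
    x=(u-d["cx"])/d["fx"]; y=(v-d["cy"])/d["fy"]
    if T_wt is None:
        M=np.linalg.inv(d["camera_from_world"]); ray=np.array([x,y,1.])
    else:
        M=T_wt@d["mount"]; th=np.hypot(x,y); ray=np.array([np.sin(th)*x/th,np.sin(th)*y/th,np.cos(th)]) if th>1e-9 else np.array([0,0,1.])
    return M[:3,3],M[:3,:3]@ray
def onz(d,u,v,z,T=None):
    o,k=ray_world(d,u,v,T); return o+k*(z-o[2])/k[2]
def T_tool(p,q):
    T=np.eye(4);T[:3,:3]=R.from_quat(q).as_matrix();T[:3,3]=p;return T
E
python3 - <<'E'
from h import *
d=dict(np.load("top0.npz"))
f=lambda a,b,z: onz(d,130+(a+.5)/2.96-.5,100+(b+.5)/2.96-.5,z)
P={}
for n,a,b,z in [("far",387,126,.067),("opp",256,188,.067),("near",319,322,.067),("tip",460,258,.067),("post",225,285,.078),("piv",542,233,.06),("bball",636,217,.05),("nozz",496,170,.056),("bolt",474,330,.07),("disc",354,220,.075),("ferr",354,214,.105),("idxend",215,280,.078)]:
    P[n]=f(a,b,z); print(n,P[n].round(4))
c=(P["far"]+P["near"])/2; c2=P["opp"]+(P["tip"]-P["opp"])*110/230; print(c,c2)
for n in ["far","opp","near","tip","post","piv","nozz","bolt"]:
    v=P[n]-(c+c2)/2; print(n,np.degrees(np.arctan2(v[1],v[0])),np.hypot(v[0],v[1]))
E
```

```text
far [0.6472 0.0528 0.067 ]
opp [0.582  0.1913 0.067 ]
near [0.44   0.1262 0.067 ]
tip [ 0.505 -0.021  0.067]
post [0.4783 0.222  0.078 ]
piv [ 0.5315 -0.1084  0.06  ]
bball [ 0.5492 -0.2103  0.05  ]
nozz [ 0.6007 -0.0625  0.056 ]
bolt [ 0.4294 -0.0334  0.07  ]
disc [0.5451 0.0888 0.075 ]
ferr [0.5456 0.0884 0.105 ]
idxend [0.4836 0.2323 0.078 ]
[0.54361833 0.08948352 0.067     ] [0.54518401 0.08976026 0.067     ]
far -19.697729055132257 0.10922890507630828
opp 69.69945756269492 0.10843914118519239
near 160.71058767899015 0.11061250280578551
tip -109.60068374087263 0.11746676551402473
post 116.52514837870486 0.14799243333961817
piv -93.71802474990098 0.19843308667894707
nozz -69.67870860306029 0.16218447398874922
bolt -133.06869169770937 0.16838874236785198
```

```bash
cat > shot.py <<'E'
from h import *
from cell import r, optics
def shot(name):
    p,q=r.current_tool_pos(),r.current_ee_rot(); d=dict(optics.get_image("wrist")); T=T_tool(p,q)
    np.savez(name+".npz",T=T,**d); cv2.imwrite(f"pics/{name}.png",cv2.resize(d["pixels"][:,:,::-1],None,fx=1.5625,fy=1.5625,interpolation=cv2.INTER_CUBIC)); return d,T
E
python3 - <<'E'
from shot import *
r.set_gripper(0.0)
r.move_to([0.58,0.0896,0.26],[0,1,0,0])
shot("w1"); print(r.current_t(),r.current_tool_pos(),r.current_q(),r.current_contact_force())
E
```

```text
3.0917 [0.57983809 0.09035458 0.26001771] [ 7.52293753e-02  4.11034210e-01  1.54566805e+00  8.57589192e-05
  1.18488731e+00 -1.49652668e+00] [-0.96871602  0.07073639  0.23346217]
```

View pics/w1.png

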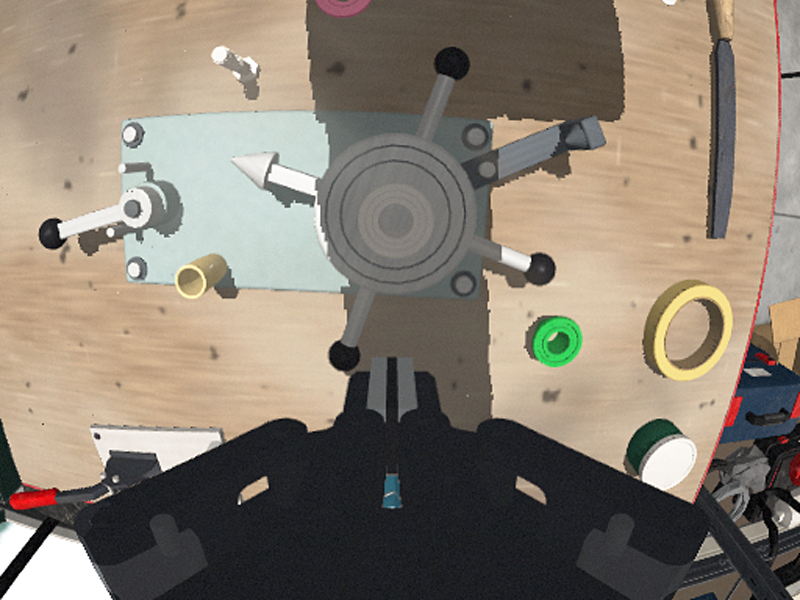

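The wrist view is clear. The arrow tip is at (232,157), the spoke balls are at (452,64), (541,269) and (344,356), and the index post is near (590,132). I'll enlarge the tooth and the arrow tip.

Run:
```python
import numpy as np,cv2
d=np.load("w1.npz"); p=d["pixels"][:,:,::-1]
a=cv2.resize(p[60:140,330:400],None,fx=7,fy=7,interpolation=cv2.INTER_CUBIC)
b=cv2.resize(p[60:140,140:180],None,fx=7,fy=7,interpolation=cv2.INTER_CUBIC)
cv2.imwrite("pics/w1c.png",np.hstack([a,b]))
from h import *
from scipy.optimize import least_squares
D=dict(d);T=D["T"]
f=lambda a,b,z: onz(D,(a+.5)/1.5625-.5,(b+.5)/1.5625-.5,z,T)[:2]
obs=[(f(232,157,.067),0,.12),(f(344,356,.067),90,.11),(f(541,269,.067),180,.11),(f(452,64,.067),270,.11)]
def m(x): return np.concatenate([x[:2]+rr*np.array([np.cos(x[2]+np.radians(k)),np.sin(x[2]+np.radians(k))])-o for o,k,rr in obs])
s=least_squares(m,[.544,.09,-1.91]); print(s.x[:2],np.degrees(s.x[2]),m(s.x).round(4))
for n,a,b,z in [("piv",140,202,.06),("bb",52,234,.05),("nozz",190,282,.056),("bolt",221,56,.068),("plateBL",127,281,.012),("plateTL",122,120,.012)]: print(n,f(a,b,z))
```

```text
[0.54106082 0.09311221] -110.02697699221636 [ 0.0011  0.0006 -0.0011  0.0002  0.     -0.0012 -0.      0.0003]
piv [ 0.52668931 -0.10151437]
bb [ 0.54777748 -0.20743499]
nozz [ 0.59129084 -0.06536399]
bolt [ 0.42564618 -0.02795787]
plateBL [ 0.60122745 -0.15373589]
plateTL [ 0.45491382 -0.14591492]
```

View pics/w1c.png

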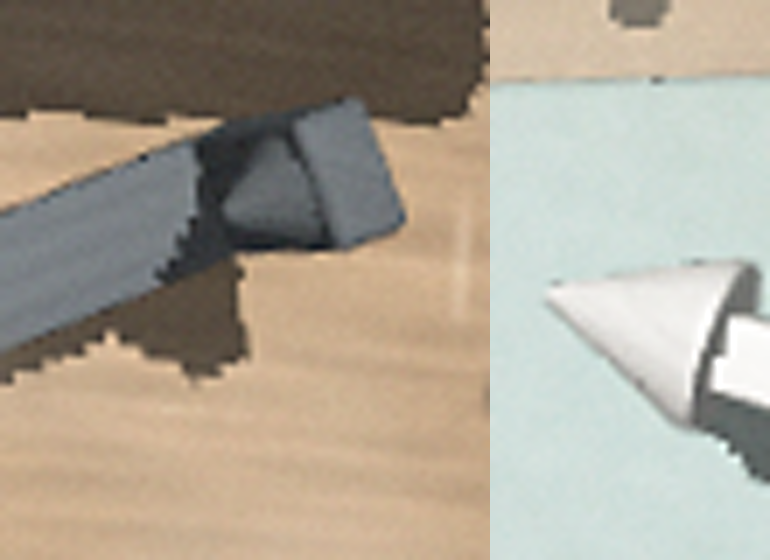

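The tooth tip is at px (361.6,89.2) in the raw image and the arrow tip at (147.7,101.4).

Run:
```python
from h import *
from scipy.optimize import least_squares
D=dict(np.load("w1.npz"));T=D["T"]
f=lambda a,b,z: onz(D,a,b,z,T)[:2]
g=lambda a,b,z: f((a+.5)/1.5625-.5,(b+.5)/1.5625-.5,z)
h=lambda a,b,z: f(330+(a+.5)/7-.5,60+(b+.5)/7-.5,z)
obs=[(f(147.7,101.4,.067),0,.12),(g(344,356,.067),90,.11),(g(541,269,.067),180,.11),(g(452,64,.067),270,.11)]
def m(x): return np.concatenate([x[:2]+rr*np.array([np.cos(x[2]+np.radians(k)),np.sin(x[2]+np.radians(k))])-o for o,k,rr in obs])
s=least_squares(m,[.544,.09,-1.91]); c=s.x[:2]; print(c,np.degrees(s.x[2]),m(s.x).round(4))
for n,p in [("tip",h(224,207,.067))]+[("post",(h(295,122,.078)+h(360,97,.078)+h(405,218,.078)+h(342,250,.078))/4)]:
    v=p-c; print(n,p,np.degrees(np.arctan2(v[1],v[0])),np.hypot(*v))
```

```text
[0.54134416 0.09293052] -109.8496483574157 [ 0.0006  0.0011 -0.0007  0.0004 -0.     -0.0013  0.0001 -0.0002]
tip [0.48550539 0.21093932] 115.32232596181314 0.13055284644388276
post [0.47882417 0.22793178] 114.84917172391785 0.14877530055027463
```

The index bearing is about 115° and the arrow is at −110°. The shorter way is about 135° clockwise round the near side, so I'll push the arrow's bar from its anticlockwise side, stop about 8° short and look again.

```bash
cat > push.py <<'E'
from shot import *
C=np.array([.543,.091]); ZT=.069
def quat(b):
    c,s=np.cos(b),np.sin(b)
    return R.from_matrix(np.array([[c,s,0],[s,-c,0],[0,0,-1]]).T.reshape(3,3).T).as_quat()
def pose(phi_deg,off,rad=.074,z=ZT):
    p=np.radians(phi_deg); u=np.array([np.cos(p),np.sin(p)]); n=np.array([-u[1],u[0]])
    return [*(C+rad*u+off*n),z], quat(p+np.pi)
E
python3 - <<'E'
from push import *
print(R.from_quat(quat(np.radians(70))).as_matrix().round(2))
P,q=pose(-110,.05,z=.20); r.move_to(P,q); print(r.current_t(),r.current_q().round(2) if hasattr(r.current_q(),'round') else r.current_q())
P,q=pose(-110,.05); r.move_linear(P,vel=.12); print(r.current_tool_pos(),r.current_contact_force())
P,q=pose(-110,.022); r.move_linear(P,vel=.05); print(r.current_tool_pos(),r.current_contact_force(),r.current_t())
E
```

```text
[[ 0.34  0.94  0.  ]
 [ 0.94 -0.34  0.  ]
 [ 0.    0.   -1.  ]]
4.65 [-0.07  0.44  1.67  0.    1.04  0.27]
[0.56510025 0.00435696 0.06967831] [-0.01264088 -0.41658569  0.37788735]
[0.53856509 0.01393283 0.06913639] [ 0.23549739 -0.09248465 -0.01560797] 6.6
```

Run:
```python
from push import *
for ph in np.linspace(-110,-235,10)[1:]:
    P,q=pose(ph,.022); r.move_linear(P,q,vel=.05)
    print(round(ph),np.round(r.current_contact_force(),2),round(r.current_t(),2))
P,q=pose(-235,.045); r.move_linear(P,q,vel=.1)
P,q=pose(-235,.045,z=.20); r.move_linear(P,q,vel=.2)
r.move_to([0.58,0.0896,0.26],[0,1,0,0])
shot("w2"); print(r.current_t(),r.current_tool_pos())
```

```text
-124 [ 0.01 -0.16  0.53] 7.12
-138 [ 0.23 -0.31 -0.04] 7.65
-152 [ 0.46 -0.4  -0.22] 8.18
-166 [-0.3  -0.67  0.72] 8.7
-179 [ 0.79  0.27 -0.29] 9.22
-193 [ 0.16  0.19 -0.14] 9.75
-207 [-0.15  0.23  0.24] 10.28
-221 [ 0.06 -0.17  0.25] 10.8
-235 [-1.   -0.43  0.27] 11.32
16.0583 [0.57996856 0.08961361 0.25998852]
```

View pics/w2.png

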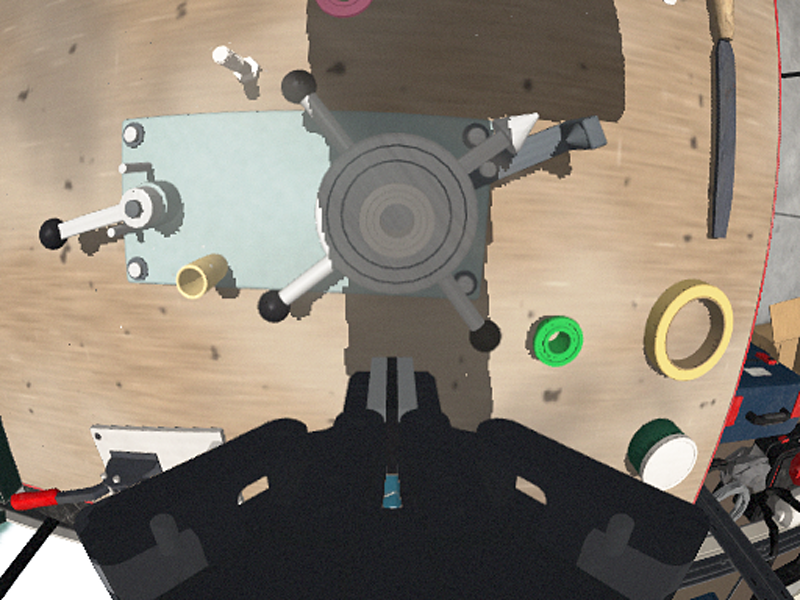

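The push worked. The ferrule is still in the middle, the arrow tip is at (538,115) and the balls are at (486,336), (274,305) and (299,86).

```bash
cat > meas.py <<'E'
from h import *
from scipy.optimize import least_squares
def meas(name,pts,tooth):
    # pts: raw pixel of arrow tip, ball+90, ball+180, ball+270 (None to skip); tooth raw pixel
    D=dict(np.load(name+".npz"));T=D["T"]; f=lambda p: onz(D,p[0],p[1],.067,T)[:2]
    obs=[(f(p),k*90,.12 if k==0 else .11) for k,p in enumerate(pts) if p is not None]
    def m(x): return np.concatenate([x[:2]+rr*np.array([np.cos(x[2]+np.radians(k)),np.sin(x[2]+np.radians(k))])-o for o,k,rr in obs])
    s=least_squares(m,[.544,.09,np.radians(115)]); c=s.x[:2]; v=f(tooth)-c
    a=obs[0][0]-c
    print(name,"c",c.round(4),"phi",np.degrees(s.x[2]).round(2),"tip-bearing",np.degrees(np.arctan2(a[1],a[0])).round(2),"res mm",(1e3*m(s.x)).round(1),"tooth",np.degrees(np.arctan2(v[1],v[0])).round(2),np.hypot(*v).round(4),"gap",np.linalg.norm(f(tooth)-obs[0][0]).round(4))
E
python3 - <<'E'
from meas import *
s=lambda a,b:((a+.5)/1.5625-.5,(b+.5)/1.5625-.5)
meas("w2",[s(538,115),s(299,86),s(274,305),s(486,336)],(361.6,89.2))
d=np.load("w2.npz"); p=d["pixels"][:,:,::-1]
cv2.imwrite("pics/w2c.png",cv2.resize(p[55:125,300:400],None,fx=8,fy=8,interpolation=cv2.INTER_CUBIC))
E
```

```text
w2 c [0.5411 0.0931] phi 126.41 tip-bearing 126.33 res mm [-0.2 -0.   0.2  0.4  0.3  0.3 -0.3 -0.6] tooth 115.24 0.1295 gap 0.0259
```

View pics/w2c.png

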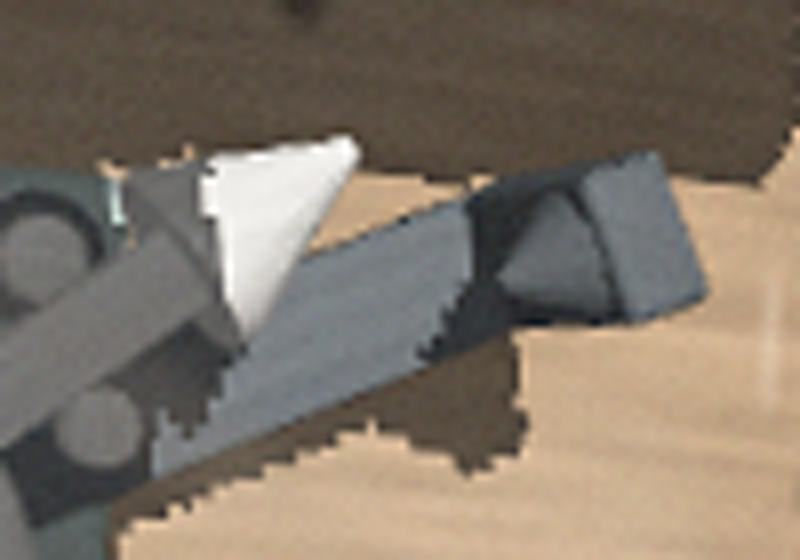

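Run:
```python
from push import *
P,q=pose(-235,.045,z=.20); r.move_to(P,q)
P,q=pose(-235,.045); r.move_linear(P,q,vel=.15)
P,q=pose(-235,.024); r.move_linear(P,q,vel=.06)
P,q=pose(-245.7,.022); r.move_linear(P,q,vel=.03); print(r.current_tool_pos(),P,r.current_contact_force())
P,q=pose(-245.7,.045); r.move_linear(P,q,vel=.1)
P,q=pose(-245.7,.045,z=.20); r.move_linear(P,q,vel=.2)
r.move_to([0.58,0.0896,0.26],[0,1,0,0])
r.sleep(.2)
d,T=shot("w3"); print(r.current_t(),r.current_tool_pos())
p=d["pixels"][:,:,::-1]
cv2.imwrite("pics/w3c.png",cv2.resize(p[55:125,300:400],None,fx=8,fy=8,interpolation=cv2.INTER_CUBIC))
```

```text
Traceback (most recent call last):
cell.PlanningError: the arm cannot follow that straight line within its joint ranges
```

Joint 6 runs out of range here. I'll turn the hand 180°, which gives the same finger shape, and finish the push that way.

```bash
cat >> push.py <<'E'
def pose2(phi_deg,off,rad=.074,z=ZT):
    P,_=pose(phi_deg,off,rad,z); return P,quat(np.radians(phi_deg))
E
python3 - <<'E'
from push import *
print(r.current_t())
P,q=pose(-235,.045); r.move_linear(P,q,vel=.1)
P,q=pose(-235,.045,z=.17); r.move_linear(P,q,vel=.2)
P,q=pose2(-235,.045,z=.17); r.move_to(P,q)
P,q=pose2(-235,.045); r.move_linear(P,q,vel=.15)
P,q=pose2(-235,.024); r.move_linear(P,q,vel=.06)
P,q=pose2(-245.2,.022); r.move_linear(P,q,vel=.03); print(r.current_tool_pos(),P,r.current_contact_force())
P,q=pose2(-245.2,.045); r.move_linear(P,q,vel=.1)
P,q=pose2(-245.2,.045,z=.20); r.move_linear(P,q,vel=.2)
r.move_to([0.58,0.0896,0.26],[0,1,0,0])
d,T=shot("w3"); print(r.current_t(),r.current_tool_pos())
p=d["pixels"][:,:,::-1]
cv2.imwrite("pics/w3c.png",cv2.resize(p[55:125,300:400],None,fx=8,fy=8,interpolation=cv2.INTER_CUBIC))
E
```

```text
21.075
[0.49177061 0.14885934 0.0689161 ] [np.float64(0.491989441371259), np.float64(0.14894758759761936), 0.069] [-1.17539489  0.27105681 -1.58456281]
29.1333 [0.57956089 0.0897611  0.25927231]
```

View pics/w3.png

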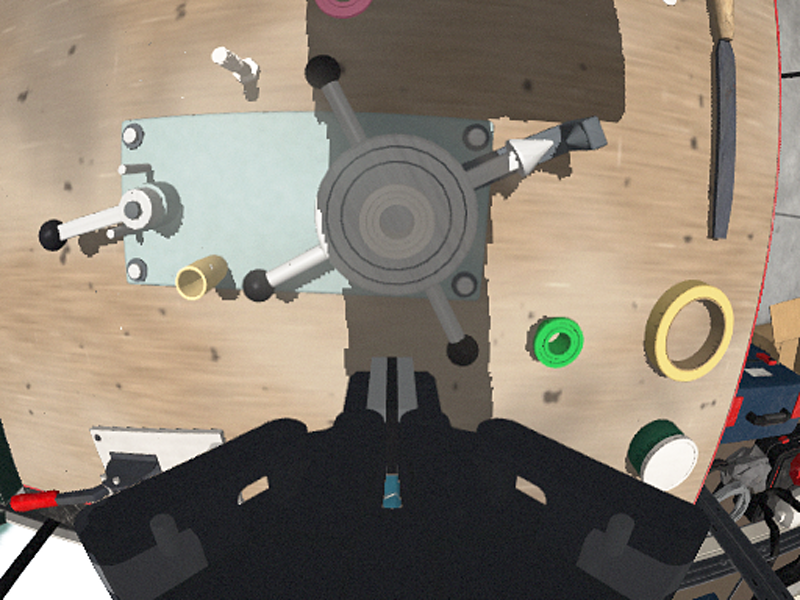

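View pics/w3c.png

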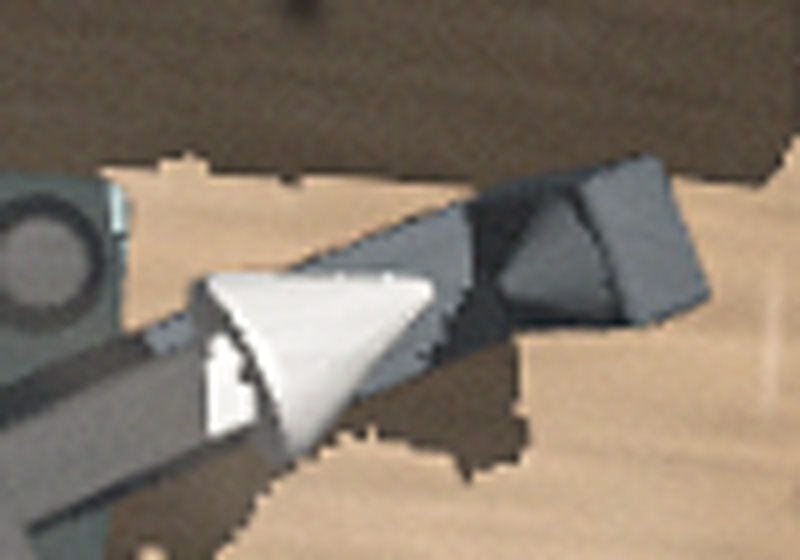

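The arrow tip is at crop (434,288) and the tooth tip at (497,280). The balls are at (323,71), (258,285) and (462,349).

Run:
```python
from meas import *
s=lambda a,b:((a+.5)/1.5625-.5,(b+.5)/1.5625-.5)
meas("w3",[(353.8,90.6),s(323,71),s(258,285),s(462,349)],(361.7,89.6))
# refine ball centres by dark-pixel fit
d=np.load("w3.npz"); p=d["pixels"]; g=p.max(2)
for a,b in [(323,71),(258,285),(462,349)]:
    u,v=map(int,s(a,b)); w=g[v-16:v+17,u-16:u+17]<60
    n,l,st,ce=cv2.connectedComponentsWithStats(w.astype(np.uint8)); k=l[16,16]; print(s(a,b),ce[k]+[u-16,v-16],st[k])
```

```text
w3 c [0.5407 0.0929] phi 116.3 tip-bearing 116.18 res mm [ 0.  -0.6  0.1  0.  -0.5  0.5  0.4  0.1] tooth 115.1 0.1297 gap 0.0094
(206.54, 45.26) [206.38505747  44.4137931 ] [  6   6  24  22 348]
(164.94, 182.22) [163.98321816 181.49259625] [   0    0   33   33 1013]
(295.5, 223.18) [295.97923875 224.56055363] [  7   7  20  20 289]
```

Run:
```python
from push import *
P,q=pose2(-244,.040,z=.14); r.move_to(P,q)
P,q=pose2(-244,.040); r.move_linear(P,q,vel=.2)
P,q=pose2(-244,.024); r.move_linear(P,q,vel=.08)
P,q=pose2(-246.4,.022); r.move_linear(P,q,vel=.02); print(r.current_tool_pos(),P)
P,q=pose2(-246.4,.040); r.move_linear(P,q,vel=.15)
P,q=pose2(-246.4,.040,z=.16); r.move_linear(P,q,vel=.25)
r.move_to([0.58,0.0896,0.26],[0,1,0,0])
d,T=shot("w4"); print(r.current_t(),r.current_tool_pos())
p=d["pixels"][:,:,::-1]
cv2.imwrite("pics/w4c.png",cv2.resize(p[55:125,300:400],None,fx=8,fy=8,interpolation=cv2.INTER_CUBIC))
```

```text
[0.49308772 0.14996248 0.06904847] [np.float64(0.4932141915404205), np.float64(0.15000316327135402), 0.069]
33.5333 [0.57953004 0.089795   0.25902429]
```

View pics/w4.png

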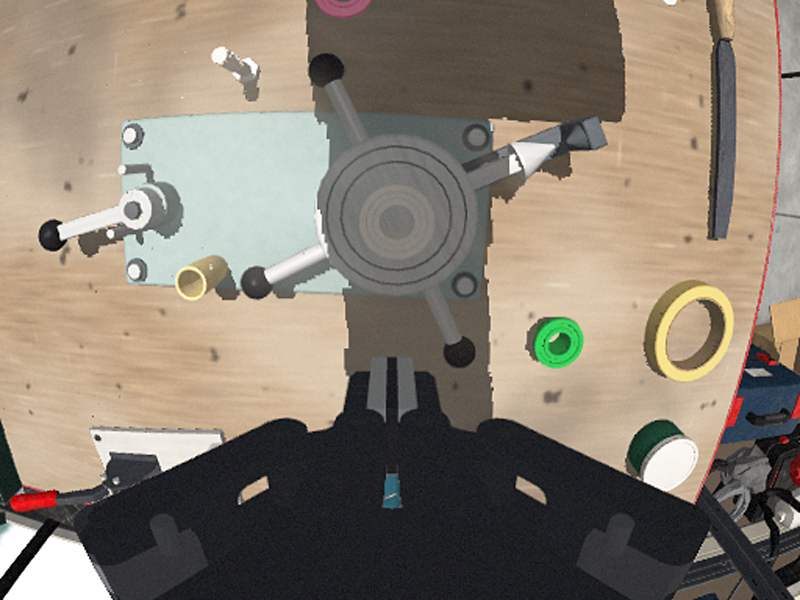

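View pics/w4c.png

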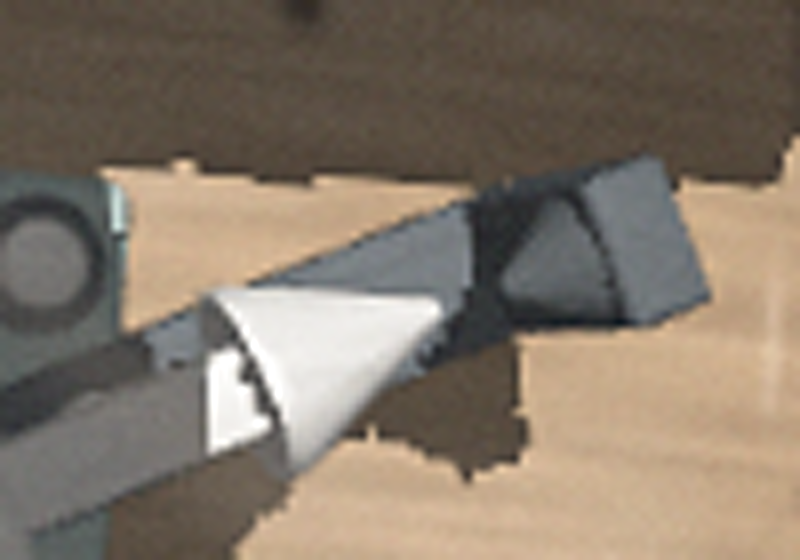

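The arrow tip is at crop (442,302) and the tooth at (500,278), a slope of −22.5°. The arrow head's own axis slopes −22.6°, so they look collinear. Now the numeric check and the brake geometry.

```bash
python3 - <<'E'
from meas import *
s=lambda a,b:((a+.5)/1.5625-.5,(b+.5)/1.5625-.5)
c=lambda a,b:(300+(a+.5)/8-.5,55+(b+.5)/8-.5)
meas("w4",[c(442,302),s(326,70),s(256,283),s(459,352)],c(500,278))
D=dict(np.load("w4.npz"))
for n,a,b,z in [("piv",134,209,.062),("bb",53,235,.05)]: print(n,onz(D,*s(a,b),z,D["T"]))
E
python3 - <<'E'
import numpy as np,cv2
p=np.load("w4.npz")["pixels"][:,:,::-1]
cv2.imwrite("pics/w4b.png",cv2.resize(p[90:195,10:150],None,fx=5,fy=5,interpolation=cv2.INTER_CUBIC))
E
```

```text
w4 c [0.5411 0.0928] phi 115.15 tip-bearing 115.34 res mm [ 0.8 -0.8  0.2 -0.1 -0.5  0.8 -0.5  0.2] tooth 115.33 0.1304 gap 0.0093
piv [ 0.53045912 -0.10632847  0.062     ]
bb [ 0.54736951 -0.20599869  0.05      ]
```

View pics/w4b.png

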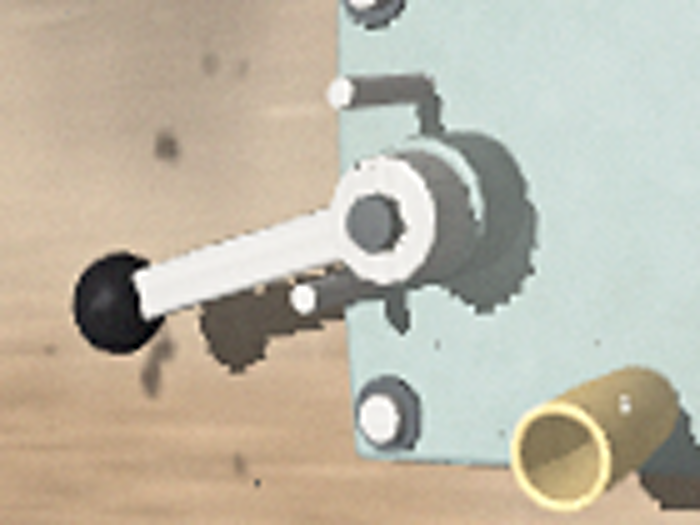

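The arrow is on index, within about 0.2°. The lever points along −80° with its pivot at about (0.530,−0.106), and the on stop should be near −138°. I'll push from the far side at 70 mm, slowing down and watching the force near the stop.

Run:
```python
import push
from push import *
push.C=np.array([.530,-.106]); push.ZT=.052
def ps(ph,off,z=.052): return pose(ph,off,.070,z)
P,q=ps(-80,.045,.15); r.move_to(P,q)
P,q=ps(-80,.045); r.move_linear(P,q,vel=.15)
f0=np.array(r.current_contact_force())
P,q=ps(-80,.024); r.move_linear(P,q,vel=.08)
for ph in [-100,-118,-132]:
    P,q=ps(ph,.022); r.move_linear(P,q,vel=.06); print(ph,(np.array(r.current_contact_force())-f0).round(2))
ph=-132
while ph>-146:
    ph-=1.5
    P,q=ps(ph,.022); r.move_linear(P,q,vel=.03); f=np.array(r.current_contact_force())-f0
    e=np.linalg.norm(np.array(r.current_tool_pos())-P)
    print(ph,f.round(2),round(e*1e3,1),round(r.current_t(),2))
    if np.linalg.norm(f)>12: break
```

```text
-100 [ 1.21 -0.15 -0.27]
-118 [ 0.28 -1.6  -0.06]
-132 [0.44 0.14 0.21]
-133.5 [ 1.27  0.01 -0.91] 0.4 37.67
-135.0 [ 2.31 -0.08 -0.96] 0.2 37.92
-136.5 [ 2.38 -0.63  0.33] 0.0 38.17
-138.0 [ 5.17 -3.25 -2.32] 0.6 38.42
-139.5 [10.4  -9.83 -8.62] 2.3 38.67
```

It hit the stop at about −138°, with the force rising to about 16 N. Now I'll back off and check.

Run:
```python
import push
from push import *
push.C=np.array([.530,-.106])
def ps(ph,off,z=.052): return pose(ph,off,.070,z)
P,q=ps(-138,.05); r.move_linear(P,q,vel=.08)
P,q=ps(-138,.05,.17); r.move_linear(P,q,vel=.25)
r.move_to([0.58,0.0896,0.26],[0,1,0,0])
d,T=shot("w5"); print(r.current_t(),r.current_tool_pos())
p=d["pixels"][:,:,::-1]
a=cv2.resize(p[55:125,300:400],None,fx=4,fy=4,interpolation=cv2.INTER_CUBIC)
b=cv2.resize(p[85:155,20:120],None,fx=4,fy=4,interpolation=cv2.INTER_CUBIC)
cv2.imwrite("pics/w5c.png",np.hstack([a,b]))
```

```text
41.525 [0.57990707 0.08911808 0.25950562]
```

View pics/w5.png

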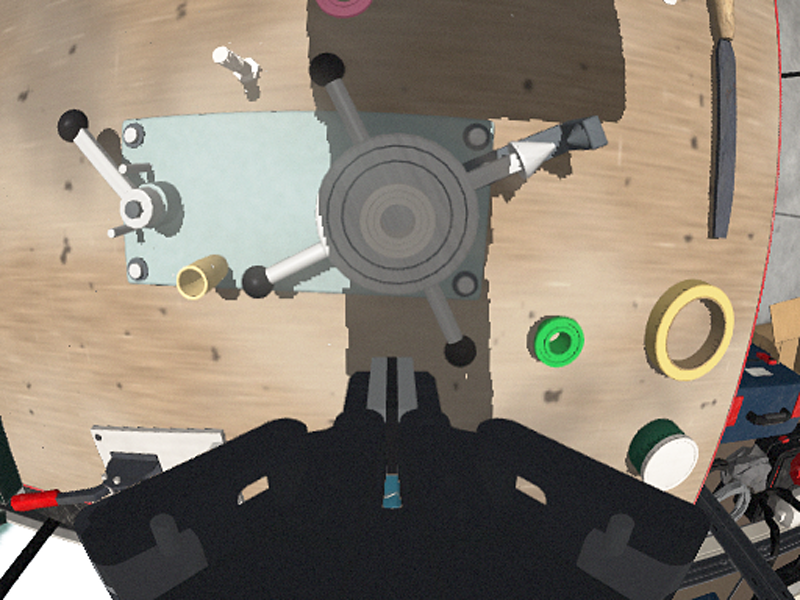

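View pics/w5c.png

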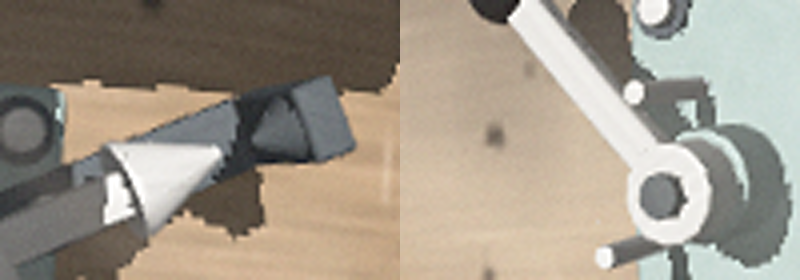

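The lever now lies towards the robot against its stop pin, with the ball at (73,126). The arrow still points at the tooth, and the nozzle, bolt and tape look unmoved. A quick numeric check, then I'll hand in.

Run:
```python
from meas import *
s=lambda a,b:((a+.5)/1.5625-.5,(b+.5)/1.5625-.5)
c=lambda a,b:(300+(a+.5)/4-.5,55+(b+.5)/4-.5)
meas("w5",[c(221,150),s(326,69),s(257,282),s(459,351)],c(251,139))
D=dict(np.load("w5.npz")); p=onz(D,*s(134,209),.062,D["T"]); b=onz(D,*s(73,126),.05,D["T"]); v=b-p
print("lever",np.degrees(np.arctan2(v[1],v[0])),np.hypot(v[0],v[1]))
```

```text
w5 c [0.5411 0.0924] phi 115.11 tip-bearing 115.19 res mm [ 0.6 -0.8  0.4  0.2 -0.5  0.3 -0.4  0.3] tooth 115.03 0.1305 gap 0.0095
lever -137.833534559662 0.09979570012510616
```

Run:
```python
from cell import r
r.hand_in(); print(r.current_t())
```

```text
the job is handed in; nothing more can be done
the job is handed in; nothing more can be done
```

The turntable is on the index, the brake is fully on, and the job is handed in at about 41.5 s of the 61 s limit. I pushed the arrow arm about 135° clockwise with the shut fingertips, in three strokes with a look after each. Only then did I push the brake lever from its far side onto its stop.

**Last wrist-camera checks, with the robot clear:**

| Check | Measured | Expected |
|---|---|---|
| Arrow bearing | 115.1–115.2° | 115.0° (tooth) |
| Gap between the tips | 9.5 mm | 10 mm |
| Brake lever bearing | −137.8° | about −138° (on stop) |

- **Turntable:** it did not move measurably while the brake was set.
- **Brake stop:** the force rose to about 17 N at the stop.
- **Loose parts:** the ferrule still stands in the middle of the turntable, and the nozzle, bolt, tape roll and look-alikes look unmoved in the picture.

**Failed or disagreed:**
- One straight-line move was refused because joint 6 was out of range. I turned the hand half a turn and carried on.
- The top and wrist cameras put the turntable axis about 4 mm apart, so I aligned the arrow to the tooth within the wrist images alone.

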